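# Index the dividing table by one turn of its hand wheel and lock it

## Task

Bring the dividing table on to its next station: with the fingertips push the hand wheel round clockwise (seen from above) by its upright handle through exactly one full turn, until the handle stands at the fixed pointer again, without running on past it. Then push the lock lever, by its upright pin, counter-clockwise (seen from above) all the way to its stop beside the round table. Only push, and gently: grip or lift nothing, and leave the loose things round about where they are.

Things in the scene. Friction and masses are not known exactly. Their poses are not given: they have to be found in the camera images.
- dividing_base: the dividing table, fixed to the bench at any yaw: dark base plate 240 (x) x 140 (y) x 10 mm, origin under its centre. In its frame: grey gear housing (86 mm square, 52 mm high) with the level hand wheel on top at x = -55 mm; round steel table (92 mm across, 49 mm high, work holder on it to 58 mm) at x = +62 mm; pointer at the -x end; lock lever at the -y side.
- wheel_axis (a point): point on the hand wheel's vertical axis, 70 mm above the bench, level with the top of the wheel's rim (the rim is 106 mm across outside; rim, spokes and hub all lie below 76 mm above the bench).
- handwheel (a joint): turn of the hand wheel in rad, positive CLOCKWISE seen from above, 0 at the start with the handle at the pointer; one full turn is 6.283; it turns freely on beyond that, there is no stop. It needs about 3 N at the handle and stays where it is left. It drives the round table at 1/12 of its speed.
- handle_mid (a point): the upright black handle on the rim of the hand wheel, a round post 17 mm in diameter that moves round with the wheel at 48 mm from its axis; it stands from 75 to 117 mm above the bench; this point is on its centre line, 97 mm above the bench. All other parts of the dividing table are no higher than 80 mm.
- pointer_tip (a point): top of the fixed index pointer, on the line from the wheel axis through the handle's start place, 61 mm from the wheel axis, 64 mm above the bench. One turn is complete when the handle stands beside it again.
- lock_lever (a joint): swing of the lock lever in rad, positive COUNTER-CLOCKWISE seen from above; about 0 to 0.3 at the start (unlocked, sticking out from the base), 1.3 at its stop (locked, lying along the base's edge beside the round table). It needs about 1.5 N at the pin and stays where it is left.
- lever_pivot (a point): point on the lock lever's vertical axis, 48 mm above the bench.
- lever_pin (a point): the upright black pin at the lever's free end, 14 mm in diameter, from 44 to 80 mm above the bench, 60 mm from the pivot; this point is on its centre line, 66 mm above the bench. The flat arm from the pivot to the pin is 12 mm wide and its top is 52 mm above the bench.
- parts_pot: loose light round pot with a lid, 42 mm across, 20 mm high, beside the base; origin at its underside. Leave alone.
- loupe: loose black eyeglass loupe, 36 mm across, 30 mm high, beside the base; origin at its underside. Leave alone.
- putty: loose small block of green putty, 22 x 30 x 12 mm, beside the base; origin at its underside. Leave alone.
- cap_pot: a second loose light round pot, 42 mm across, 20 mm high, near the lock lever's side of the base; origin at its underside. Leave alone.
- oil_block: loose black block with four oil cups, 26 x 88 x 16 mm, to the left; origin at its underside. Leave alone.
- pin_vice: loose pin vice (thin tool), 11 x 99 x 9 mm, lying to the left; origin at its underside. Leave alone.
- wheel_handle: the same upright handle as a body, which also spins idly on its own pin like any crank handle; origin on its centre line where it joins the rim, 67 mm above the bench.

How it is judged:
By the outcome, as a careful person would: the job done as asked, in the order asked, and still so for the second after the job is handed in, with the robot touching nothing.
It also fails if it takes over 64 s, if anything falls off the work surface, if the arm or the gripper's body presses on something with over 40 N, if the wrist force passes 120 N, or if a joint passes its speed limit or range.

## Robot

A 6-joint arm with a two-finger parallel gripper is mounted at the origin on a cart in front of the work surface, level with it; the furniture and walls round the work are solid. World frame = base frame: x ahead of the robot, y to its left, z up, the work surface at z = 0. Lengths are in m, angles in rad, forces in N, time in s.
With the tool pointing down it reaches from about 0.35 to 0.725 m from the base axis. Payload 4.3 kg.
Tool frame: the origin (TCP) lies at the very end of the fingers, on their centre line; the grasp point (between the pads) lies 19 mm behind it (manip.grip_point_offset is the distance from the TCP to the grasp point, in m); x points along the fingers, y is the direction in which the jaws open and shut, and the axes are right-handed (so a half turn about x gives the same grasp; the last joint's range is limited). The gripper opens to 85 mm and grips with 20 to 120 N. Pads are 22 mm wide; open, the fingers measure 114 mm over their backs; the gripper's body (76 mm by 85 mm) begins 54 mm behind the grasp point. The pads swing forward as they close: fully open they stand 13 mm farther back than shut.
Start: joints at [0.584, 0.377, 0.081, 1.274, 0, 1.46], TCP at [0.442, 0.368, 0.231] pointing down, gripper open.
Joint ranges: [-2.72, 2.72], [-0.84, 1.66], [-1.02, 1.22], [-1.77, 2.12], [-1.37, 1.28], [-3.14, 3.14]. Speed limits (rad/s): [2.57, 2.57, 3.14, 3.14, 3.14, 3.14].

## Interface

Orientations are given as [roll, pitch, yaw] about the fixed x, y, z axes, in that order (R = Rz(yaw) Ry(pitch) Rx(roll)).
In Python, from bench import telemetry, viewer, ticket, manip gives the robot as it stands.
- The arm moves only by the shell command python3 -m pendant 'ROWS'. ROWS is JSON, one flat list of numbers, 7 for each row, row after row: the shift along the world's x, y, z in cm, then the turn, a rotation vector about the world's x, y, z in rad, then the finger opening in cm, from 0 to 8.54. A call has 1 to 20 rows; each row is the pose to reach, as a shift and turn from the pose measured when the call began; what a row does not reach only later rows make up. A row lasts 1/8 s, in which the tool goes at most 62.5 mm and 10.7 degrees, less where a joint would pass 70% of its speed; a pose out of reach is approached as far as the arm can. A call with a gripper value outside its range is refused whole. The fingers move at their own pace and stop on an object; the grip force is fixed at half the most. Time passes only in rows, so rows that repeat a pose let the fingers close. It gives the time, the measured TCP pose, the force and the opening at its end, in the units of the state.
- telemetry.get_state(): the state, without advancing time (a new reading comes with each control period).
- viewer.read_camera(name): name is "scene" or "top" or "wrist"; returns (picture, depth): 384x512x3 uint8, red, green, blue; 384x512 float32, m along the optical axis (not along the pixel's ray), 0 where there is no reading.
- viewer.get_calibration(name): a dict with "fov_y" (degrees; the focal length in pixels is half the picture's height over the tangent of half this angle, whatever the lens; pixels are square), "cx", "cy" (the principal point, pixels), "world_from_camera" (4x4, takes a point from camera to world coordinates). Camera axes: x right, y down, z forward; pixel columns grow to the right and rows downward; lengths in m; the calibration is good to about 2 mm. A picture is of the moment at which its call begins: read the wrist's pose just before it. get_calibration takes no time and is no camera call; for the wrist camera it gives the pose at the moment of the call.
- ticket.job_done(): hands the job in, once; it reports no verdict.
The state is a dict: "clock": time; "q": joint angles; "dq": joint speeds; "tau": joint torques, N m; "position": TCP position; "tcp_rot": TCP orientation; "force": force on the tool from outside, world axes, zero at the start; "torque": the same for the moment, N m; "width": finger opening in m.
Only numpy, scipy, OpenCV 4.12 (cv2) and the standard library are available. Lean on these libraries where they do the work, as an engineer would, in place of code of your own. Each camera call takes 0.05 s, during which the arm holds its last target.

## Working session

There is one attempt and no reset: what is moved stays moved. The work goes in short steps, Python scripts to look and compute and a shell command to move; the robot and the scene stay as the last step left them, time stands still between calls to the robot, and variables do not carry over. Pictures are saved under pics/ and viewed, and the job is handed in when it is done.

```bash
ls; mkdir -p pics; python3 - <<'E'
from bench import telemetry, viewer, ticket, manip
import cv2
s=telemetry.get_state();print(s)
for n in ("scene","top"):
    p,d=viewer.read_camera(n);cv2.imwrite(f"pics/{n}0.png",cv2.cvtColor(p,cv2.COLOR_RGB2BGR));c=viewer.get_calibration(n);print(n,c)
    import numpy as np;np.save(f"pics/{n}0.npy",d)
print(manip.grip_point_offset)
E
```

```text
pics
{'clock': 0.0, 'q': array([5.83701036e-01, 3.78035215e-01, 7.96274493e-02, 1.27441862e+00,
       1.50086037e-06, 1.46054360e+00]), 'dq': array([ 0.00040504, -0.00095768, -0.00122528,  0.00148114, -0.00139309,
       -0.00035468]), 'tau': array([ 2.03736781e-04, -4.63600087e+01,  2.69877130e+01,  2.07947736e-02,
       -2.17490660e-04, -8.90091968e-06]), 'position': array([0.44143744, 0.36741749, 0.23037739]), 'tcp_rot': array([-1.68178837,  1.56876627, -2.55863094]), 'force': array([-0.22951   , -0.82831128, -0.37434234]), 'torque': array([ 0.02617843, -0.04504395, -0.06294231]), 'width': 0.08555399128395548}
scene {'fov_y': 43.71388623638741, 'cx': 253.0957237774655, 'cy': 203.01920446905604, 'world_from_camera': array([[-0.61186002, -0.573759  ,  0.54445195,  0.02835155],
       [-0.79093724,  0.43794441, -0.42734409,  0.66446803],
       [ 0.00675283, -0.69210209, -0.72176804,  0.79750986],
       [ 0.        ,  0.        ,  0.        ,  1.        ]])}
top {'fov_y': 53.19315777993188, 'cx': 255.58053132792907, 'cy': 183.91846536802106, 'world_from_camera': array([[ 0.00661973, -0.9956156 ,  0.09330461,  0.47413019],
       [-0.99995992, -0.00602831,  0.00661894,  0.2215081 ],
       [-0.00602745, -0.09334469, -0.99561561,  0.91893945],
       [ 0.        ,  0.        ,  0.        ,  1.        ]])}
0.0187
```

View pics/scene0.png

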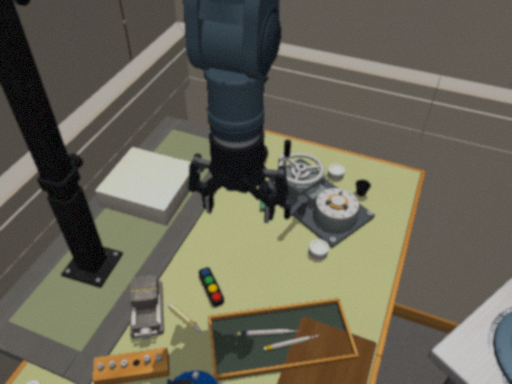

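View pics/top0.png

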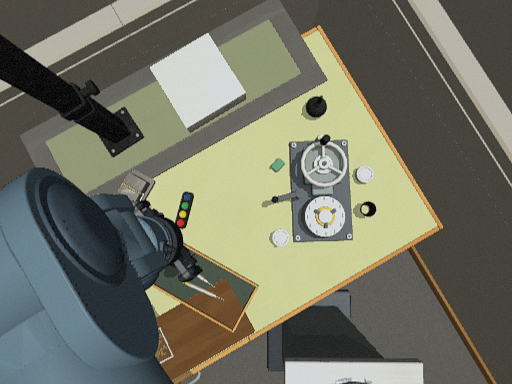

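```bash
cat > h.py <<'E'
from bench import telemetry, viewer
import numpy as np, cv2
def cal(n):
    c=viewer.get_calibration(n); f=192/np.tan(np.radians(c['fov_y'])/2); return f,c['cx'],c['cy'],np.array(c['world_from_camera'])
def ray(n,u,v,c=None):
    f,cx,cy,T=c or cal(n); d=T[:3,:3]@np.array([(u-cx)/f,(v-cy)/f,1]); return T[:3,3],d
def at_z(n,u,v,z,c=None):
    o,d=ray(n,u,v,c); return o+d*(z-o[2])/d[2]
def proj(n,P,c=None):
    f,cx,cy,T=c or cal(n); p=np.linalg.inv(T)@np.append(P,1); return p[0]/p[2]*f+cx,p[1]/p[2]*f+cy
def tri(a,b):
    (o1,d1),(o2,d2)=a,b
    A=np.array([d1,-d2]).T; t=np.linalg.lstsq(A,o2-o1,rcond=None)[0]; p,q=o1+d1*t[0],o2+d2*t[1]; return (p+q)/2,np.linalg.norm(p-q)
E
python3 - <<'E'
import cv2
p=cv2.imread('pics/top0.png')[90:255,240:400];cv2.imwrite('pics/c1.png',cv2.resize(p,None,fx=3.6,fy=3.6,interpolation=cv2.INTER_CUBIC)) 
p=cv2.imread('pics/scene0.png')[130:270,250:390];cv2.imwrite('pics/c2.png',cv2.resize(p,None,fx=4,fy=4,interpolation=cv2.INTER_CUBIC))
E
```

```text
(no output)
```

View pics/c1.png

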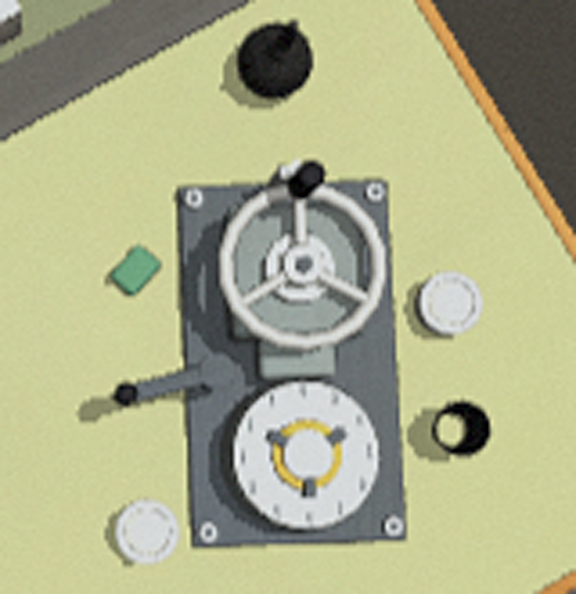

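View pics/c2.png

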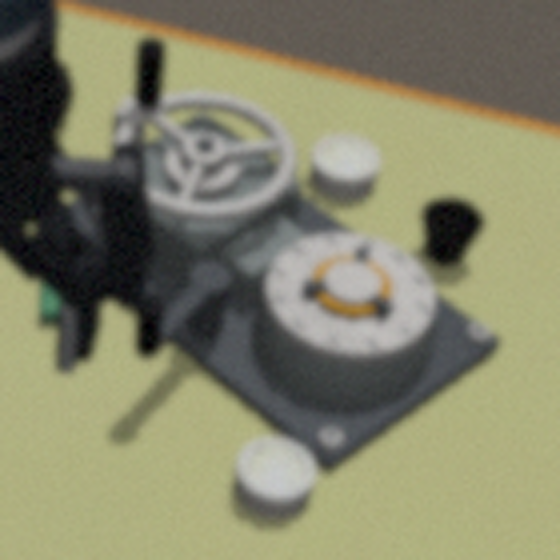

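```bash
python3 - <<'E'
from h import *
T=lambda u,v:(240+u/3.6-0.36,90+v/3.6-0.36)
S=lambda u,v:(250+u/4-0.375,130+v/4-0.375)
np.set_printoptions(precision=4,suppress=True)
cs=[at_z('top',*T(*p),.01) for p in [(178,187),(386,181),(406,540),(192,546)]]
print(cs); c=sum(cs)/4; 
bx=(cs[2]+cs[3]-cs[0]-cs[1]); print('centre',c,'len',np.linalg.norm(bx)/2,'yaw',np.arctan2(bx[1],bx[0]))
by=(cs[1]+cs[2]-cs[0]-cs[3]); print('wid',np.linalg.norm(by)/2,np.arctan2(-by[0],by[1]), by)
b=bx/np.linalg.norm(bx)
print('wheel from base',c-b*.055)
print('rim',at_z('top',*T(302.5,265),.068))
print('tri hub',tri(ray('top',*T(303,263)),ray('scene',*S(207,146))))
print('handle top',at_z('top',*T(309,175),.117), tri(ray('top',*T(309,175)),ray('scene',*S(150,43))))
print('pin top',at_z('top',*T(124,393),.08)); print('pivot',at_z('top',*T(218,375),.052))
print('tab',at_z('top',*T(306,454),.05))
for n,p,z in [('loupe?',(275,60),.02),('pot',(450,303),.02),('cup',(461,428),.03),('cap',(147,531),.02),('putty',(135,270),.012)]: print(n,at_z('top',*T(*p),z))
d=np.load('pics/top0.npy')
for p in [(303,264),(309,175),(124,393),(306,454),(275,60),(461,428),(450,303)]:
    u,v=T(*p); 
    o,dd=ray('top',u,v); print(p,(o+dd*d[int(round(v)),int(round(u))]))
E
```

```text
[array([0.662 , 0.1477, 0.01  ]), array([0.6668, 0.0089, 0.01  ]), array([ 0.4294, -0.0004,  0.01  ]), array([0.4246, 0.1389, 0.01  ])]
centre [0.5457 0.0738 0.01  ] len 0.23758744272474983 yaw -3.1035558644284387
wid 0.13914142641884095 -3.106904061998657 [ 0.0097 -0.2781  0.    ]
wheel from base [0.6007 0.0759 0.01  ]
rim [0.6012 0.0751 0.068 ]
tri hub (array([0.6023, 0.0752, 0.0702]), np.float64(0.00022547537213269705))
handle top [0.6475 0.0792 0.117 ] (array([0.6484, 0.0803, 0.1175]), np.float64(0.0028645276628954776))
pin top [0.5203 0.1864 0.08  ]
pivot [0.5335 0.1261 0.052 ]
tab [0.4844 0.071  0.05  ]
loupe? [0.7462 0.0838 0.02  ]
pot [ 0.5839 -0.0293  0.02  ]
cup [ 0.5019 -0.032   0.03  ]
cap [0.4345 0.1688 0.02  ]
putty [0.6056 0.1764 0.012 ]
(303, 264) [0.6009 0.0759 0.0742]
(309, 175) [0.6474 0.0793 0.1176]
(124, 393) [0.5202 0.1865 0.0821]
(306, 454) [0.4843 0.0725 0.0586]
(275, 60) [0.7373 0.0883 0.0494]
(461, 428) [ 0.5028 -0.0403  0.0009]
(450, 303) [ 0.5837 -0.0289  0.0217]
```

```bash
python3 - <<'E'
from h import *
from scipy.spatial.transform import Rotation as R
s=telemetry.get_state();print(np.round(R.from_euler('xyz',s['tcp_rot']).as_matrix(),3))
p,d=viewer.read_camera('wrist');cv2.imwrite('pics/w0.png',cv2.cvtColor(p,cv2.COLOR_RGB2BGR));print(cal('wrist'))
E
```

```text
[[-0.002  0.769  0.64 ]
 [-0.001  0.64  -0.769]
 [-1.    -0.002 -0.   ]]
(np.float64(312.2397860061429), 257.43470209965085, 194.79233331767094, array([[ 7.68813093e-01,  6.11855381e-01,  1.85901642e-01,
         3.93615830e-01],
       [ 6.39472929e-01, -7.35201283e-01, -2.24840935e-01,
         4.24938495e-01],
       [-8.95010394e-04,  2.91739722e-01, -9.56497325e-01,
         3.72674221e-01],
       [ 0.00000000e+00,  0.00000000e+00,  0.00000000e+00,
         1.00000000e+00]]))
```

View pics/w0.png

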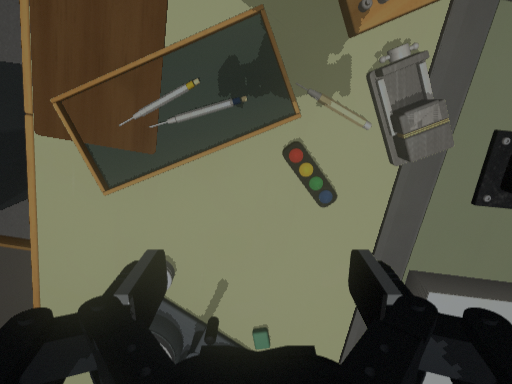

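```bash
python3 -m pendant '[2,-2.5,0,0,0,-0.066,0, 5,-5.5,0,0,0,-0.16,0, 8.5,-9.5,-0.5,0,0,-0.27,0, 12,-13.5,-1,0,0,-0.38,0, 15.5,-17.5,-2,0,0,-0.49,0, 18.5,-20.5,-3.5,0,0,-0.59,0, 20.5,-22.5,-5,0,0,-0.64,0, 21,-23.5,-6,0,0,-0.658,0, 21,-23.5,-6,0,0,-0.658,0, 21,-23.5,-6,0,0,-0.658,0, 21,-23.5,-6,0,0,-0.658,0]'
python3 - <<'E'
from h import *
from scipy.spatial.transform import Rotation as R
s=telemetry.get_state();print(s['q'],np.round(R.from_euler('xyz',s['tcp_rot']).as_matrix(),3))
for n in('wrist','top','scene'):
    p,d=viewer.read_camera(n);cv2.imwrite(f'pics/{n}1.png',cv2.cvtColor(p,cv2.COLOR_RGB2BGR))
E
```

```text
clock: 1.52
position: [0.6514, 0.1337, 0.1717]
tcp_rot: [-2.669, 1.57, 2.081]
force: [-0.3, 0.8, 0.8]
width: -0.0001
[1.06945840e-01 5.86071343e-01 2.59821638e-01 1.24474729e+00
 4.70227901e-04 1.63984226e+00] [[-0.     0.999  0.038]
 [ 0.     0.038 -0.999]
 [-1.    -0.    -0.   ]]
```

View pics/wrist1.png

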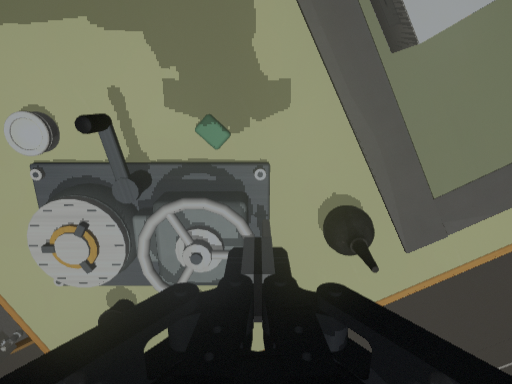

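View pics/top1.png

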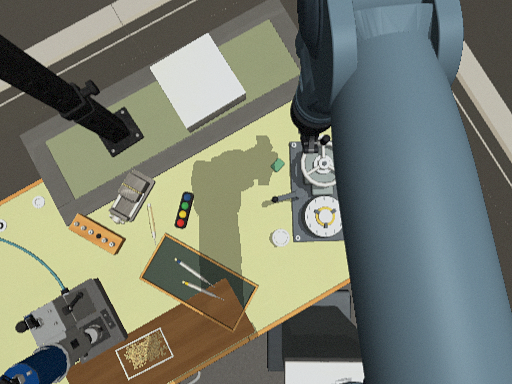

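View pics/scene1.png

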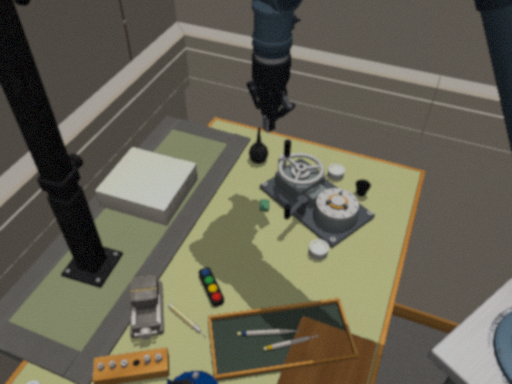

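```bash
python3 - <<'E'
import cv2
p=cv2.imread('pics/scene1.png')[80:250,230:390];cv2.imwrite('pics/c3.png',cv2.resize(p,None,fx=3.5,fy=3.5,interpolation=cv2.INTER_CUBIC))
p=cv2.imread('pics/wrist1.png')[200:300,200:320];cv2.imwrite('pics/c4.png',cv2.resize(p,None,fx=5,fy=5,interpolation=cv2.INTER_CUBIC))
E
```

```text
(no output)
```

View pics/c3.png

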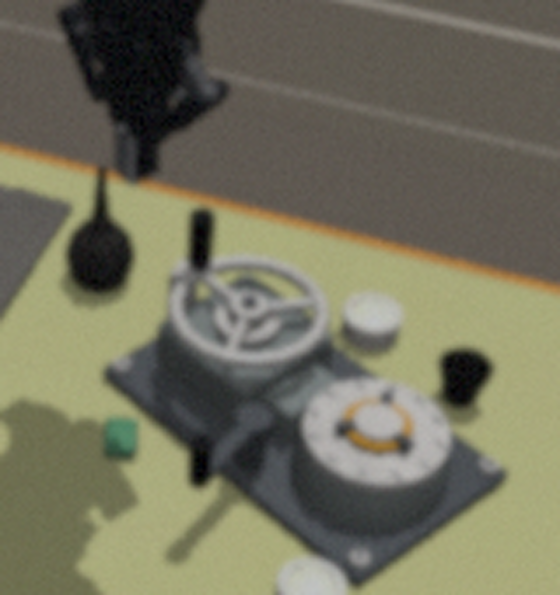

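View pics/c4.png

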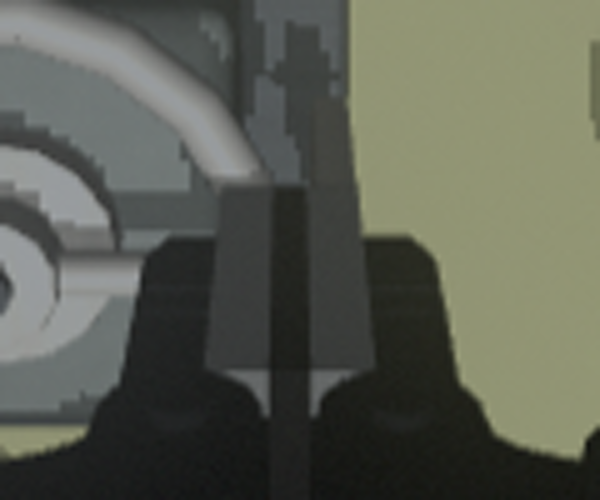

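```bash
python3 -m pendant '[0,0,-2.5,0,0,0,0, 0,0,-5,0,0,0,0, 0,0,-7,0,0,0,0, 0,0,-8.5,0,0,0,0, 0,0,-8.5,0,0,0,0]'
cat > path.py <<'E'
from h import *
import sys
C=np.array([.6012,.0755]); r=float(sys.argv[3]) if len(sys.argv)>3 else .051
p=telemetry.get_state()['position']; psi0=np.arctan2(*(p[:2]-C)[::-1]); print('now',np.round(p,4),'psi',round(psi0,3),'rad',np.hypot(*(p[:2]-C)), telemetry.get_state()['clock'],telemetry.get_state()['force'])
a=np.linspace(float(sys.argv[1]),float(sys.argv[1])-.1*(int(sys.argv[2])-1),int(sys.argv[2]))
for x in a:
    q=C+r*np.array([np.cos(x),np.sin(x)])-p[:2]
    print('%.2f: %.1f,%.1f'%(x,q[0]*100,q[1]*100),end='; ')
print('dz',(.087-p[2])*100)
E
python3 path.py 0.8 20
```

```text
clock: 2.3
position: [0.6505, 0.1333, 0.0851]
tcp_rot: [-1.627, 1.568, 3.123]
force: [-0.9, -0.3, 0.7]
width: 0.0003
now [0.6505 0.1333 0.0851] psi 0.865 rad 0.07592388744716104 2.3 [-0.92046957 -0.3485809   0.67404034]
0.80: -1.4,-2.1; 0.70: -1.0,-2.5; 0.60: -0.7,-2.9; 0.50: -0.5,-3.3; 0.40: -0.2,-3.8; 0.30: -0.1,-4.3; 0.20: 0.1,-4.8; 0.10: 0.1,-5.3; 0.00: 0.2,-5.8; -0.10: 0.1,-6.3; -0.20: 0.1,-6.8; -0.30: -0.1,-7.3; -0.40: -0.2,-7.8; -0.50: -0.5,-8.2; -0.60: -0.7,-8.7; -0.70: -1.0,-9.1; -0.80: -1.4,-9.4; -0.90: -1.8,-9.8; -1.00: -2.2,-10.1; -1.10: -2.6,-10.3; dz 0.1886575522863726
```

```bash
python3 -m pendant '[-0.5,-0.9,0.2,0,0,0,0, -0.8,-1.7,0.2,0,0,0,0, -0.8,-2.4,0.2,0,0,0,0, -0.7,-2.9,0.2,0,0,0,0, -0.5,-3.3,0.2,0,0,0,0, -0.2,-3.8,0.2,0,0,0,0, -0.1,-4.3,0.2,0,0,0,0, 0.1,-4.8,0.2,0,0,0,0]'
python3 - <<'E'
from h import *
p,d=viewer.read_camera('scene');cv2.imwrite('pics/s2.png',cv2.cvtColor(cv2.resize(p[80:250,230:390],None,fx=3.5,fy=3.5,interpolation=cv2.INTER_CUBIC),cv2.COLOR_RGB2BGR))
E
python3 path.py 0.1 20
```

```text
clock: 3.3
position: [0.6515, 0.0856, 0.0872]
tcp_rot: [-1.923, 1.567, 2.827]
force: [-0.3, 3.3, 0.2]
width: 0.0001
now [0.6518 0.0848 0.0871] psi 0.181 rad 0.05144947529958954 3.35 [-0.45387243  3.21609519  0.99682986]
0.10: 0.0,-0.4; 0.00: 0.0,-0.9; -0.10: 0.0,-1.4; -0.20: -0.1,-1.9; -0.30: -0.2,-2.4; -0.40: -0.4,-2.9; -0.50: -0.6,-3.4; -0.60: -0.9,-3.8; -0.70: -1.2,-4.2; -0.80: -1.5,-4.6; -0.90: -1.9,-4.9; -1.00: -2.3,-5.2; -1.10: -2.7,-5.5; -1.20: -3.2,-5.7; -1.30: -3.7,-5.8; -1.40: -4.2,-6.0; -1.50: -4.7,-6.0; -1.60: -5.2,-6.0; -1.70: -5.7,-6.0; -1.80: -6.2,-5.9; dz -0.012887579390652437
```

View pics/s2.png

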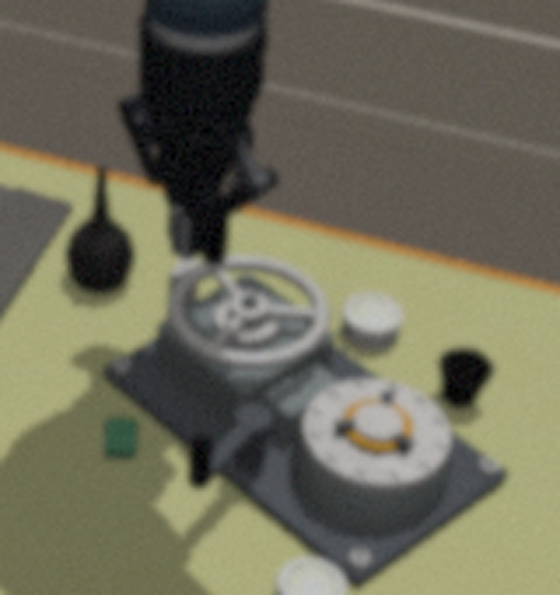

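```bash
python3 -m pendant '[0,-0.4,0,0,0,0,0, 0,-0.9,0,0,0,0,0, 0,-1.4,0,0,0,0,0, -0.1,-1.9,0,0,0,0,0, -0.2,-2.4,0,0,0,0,0, -0.4,-2.9,0,0,0,0,0, -0.6,-3.4,0,0,0,0,0, -0.9,-3.8,0,0,0,0,0, -1.2,-4.2,0,0,0,0,0, -1.5,-4.6,0,0,0,0,0, -1.9,-4.9,0,0,0,0,0, -2.3,-5.2,0,0,0,0,0, -2.7,-5.5,0,0,0,0,0, -3.2,-5.7,0,0,0,0,0, -3.7,-5.8,0,0,0,0,0, -4.2,-6,0,0,0,0,0, -4.7,-6,0,0,0,0,0, -5.2,-6,0,0,0,0,0]'
python3 - <<'E'
from h import *
p,d=viewer.read_camera('scene');cv2.imwrite('pics/s3.png',cv2.cvtColor(cv2.resize(p[80:250,230:390],None,fx=3.5,fy=3.5,interpolation=cv2.INTER_CUBIC),cv2.COLOR_RGB2BGR))
E
python3 path.py -1.7 20
```

```text
clock: 5.6
position: [0.5995, 0.0245, 0.0872]
tcp_rot: [-1.447, 1.568, -2.981]
force: [3.0, -0.7, -1.9]
width: 0.0002
now [0.5987 0.0245 0.0871] psi -1.62 rad 0.05105599019076051 5.65 [ 1.78021617 -0.69536863 -1.08908743]
-1.70: -0.4,0.0; -1.80: -0.9,0.1; -1.90: -1.4,0.3; -2.00: -1.9,0.5; -2.10: -2.3,0.7; -2.20: -2.7,1.0; -2.30: -3.1,1.3; -2.40: -3.5,1.7; -2.50: -3.8,2.0; -2.60: -4.1,2.5; -2.70: -4.4,2.9; -2.80: -4.6,3.4; -2.90: -4.7,3.9; -3.00: -4.8,4.4; -3.10: -4.8,4.9; -3.20: -4.8,5.4; -3.30: -4.8,5.9; -3.40: -4.7,6.4; -3.50: -4.5,6.9; -3.60: -4.3,7.4; dz -0.010394577930109006
```

View pics/s3.png

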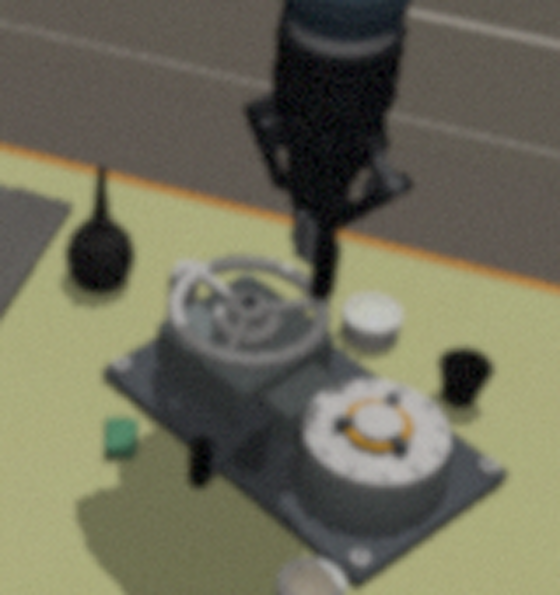

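```bash
python3 -m pendant '[-0.4,0,0,0,0,0,0, -0.9,0.1,0,0,0,0,0, -1.4,0.3,0,0,0,0,0, -1.9,0.5,0,0,0,0,0, -2.3,0.7,0,0,0,0,0, -2.7,1,0,0,0,0,0, -3.1,1.3,0,0,0,0,0, -3.5,1.7,0,0,0,0,0, -3.8,2,0,0,0,0,0, -4.1,2.5,0,0,0,0,0, -4.4,2.9,0,0,0,0,0, -4.6,3.4,0,0,0,0,0, -4.7,3.9,0,0,0,0,0, -4.8,4.4,0,0,0,0,0, -4.8,4.9,0,0,0,0,0, -4.8,5.4,0,0,0,0,0]'
python3 - <<'E'
from h import *
p,d=viewer.read_camera('scene');cv2.imwrite('pics/s4.png',cv2.cvtColor(cv2.resize(p[80:250,230:390],None,fx=3.5,fy=3.5,interpolation=cv2.INTER_CUBIC),cv2.COLOR_RGB2BGR))
E
python3 path.py -3.3 20
```

```text
clock: 7.65
position: [0.5506, 0.0788, 0.0871]
tcp_rot: [-1.447, 1.567, -2.981]
force: [0.5, -3.1, 2.0]
width: 0.0
now [0.5504 0.0795 0.087 ] psi 3.063 rad 0.050931056430776875 7.7 [-0.74713058 -2.10789152  1.54545996]
-3.30: 0.0,0.4; -3.40: 0.1,0.9; -3.50: 0.3,1.4; -3.60: 0.5,1.9; -3.70: 0.8,2.3; -3.80: 1.0,2.7; -3.90: 1.4,3.1; -4.00: 1.7,3.5; -4.10: 2.1,3.8; -4.20: 2.6,4.0; -4.30: 3.0,4.3; -4.40: 3.5,4.5; -4.50: 4.0,4.6; -4.60: 4.5,4.7; -4.70: 5.0,4.7; -4.80: 5.5,4.7; -4.90: 6.0,4.6; -5.00: 6.5,4.5; -5.10: 7.0,4.3; -5.20: 7.5,4.1; dz -0.0011245730389450315
```

View pics/s4.png

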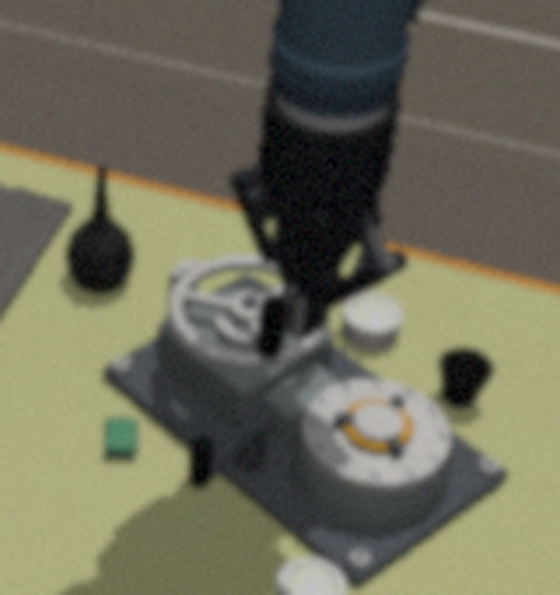

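```bash
python3 -m pendant '[0,0.4,0,0,0,0,0, 0.1,0.9,0,0,0,0,0, 0.3,1.4,0,0,0,0,0, 0.5,1.9,0,0,0,0,0, 0.8,2.3,0,0,0,0,0, 1,2.7,0,0,0,0,0, 1.4,3.1,0,0,0,0,0, 1.7,3.5,0,0,0,0,0, 2.1,3.8,0,0,0,0,0, 2.6,4,0,0,0,0,0, 3,4.3,0,0,0,0,0, 3.5,4.5,0,0,0,0,0, 4,4.6,0,0,0,0,0, 4.5,4.7,0,0,0,0,0, 5,4.7,0,0,0,0,0, 5.5,4.7,0,0,0,0,0, 6,4.6,0,0,0,0,0]'
python3 - <<'E'
from h import *
p,d=viewer.read_camera('scene');cv2.imwrite('pics/s5.png',cv2.cvtColor(cv2.resize(p[80:250,230:390],None,fx=3.5,fy=3.5,interpolation=cv2.INTER_CUBIC),cv2.COLOR_RGB2BGR))
E
python3 path.py -5 12
```

```text
clock: 9.82
position: [0.6112, 0.126, 0.0873]
tcp_rot: [-1.987, 1.567, 2.763]
force: [-2.8, 2.3, -1.0]
width: -0.0001
now [0.6121 0.1258 0.0874] psi 1.358 rad 0.051452994983983584 9.875 [-1.24974999  2.2718163  -1.76668988]
-5.00: 0.4,-0.1; -5.10: 0.8,-0.3; -5.20: 1.3,-0.5; -5.30: 1.7,-0.8; -5.40: 2.1,-1.1; -5.50: 2.5,-1.4; -5.60: 2.9,-1.8; -5.70: 3.2,-2.2; -5.80: 3.4,-2.7; -5.90: 3.6,-3.1; -6.00: 3.8,-3.6; -6.10: 3.9,-4.1; dz -0.03854404463302097
```

View pics/s5.png

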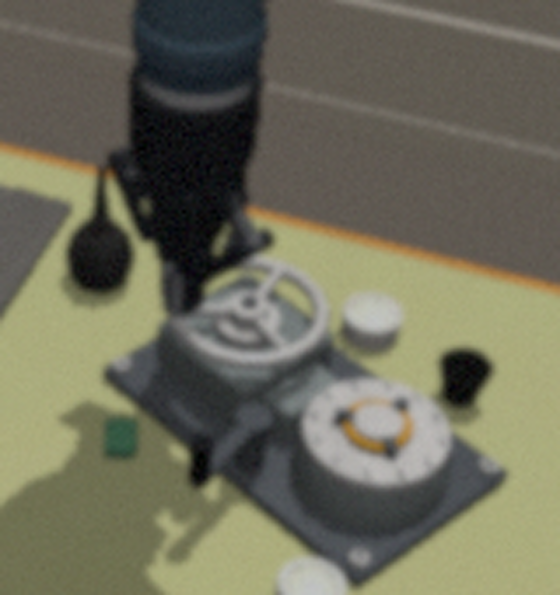

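```bash
python3 -m pendant '[0.4,-0.1,0,0,0,0,0, 0.8,-0.3,0,0,0,0,0, 1.3,-0.5,0,0,0,0,0, 1.7,-0.8,0,0,0,0,0, 2.1,-1.1,0,0,0,0,0, 2.5,-1.4,0,0,0,0,0, 2.8,-1.7,0,0,0,0,0, 2.8,-1.7,0,0,0,0,0, 2.9,-1.0,0,0,0,0,0, 3.0,0.2,0,0,0,0,0, 3,2,2,0,0,0,0, 3,5,6,0,0,0,0, 3,8,8,0,0,0,0, 3,8,8,0,0,0,0]'
cat > look.py <<'E'
from h import *
import sys
t=sys.argv[1]
p,d=viewer.read_camera('scene');b=cv2.cvtColor(p,cv2.COLOR_RGB2BGR);cv2.imwrite(f'pics/{t}_s.png',b)
a=cv2.imread('pics/scene1.png')
f=lambda x:cv2.resize(x[125:195,260:340],None,fx=5,fy=5,interpolation=cv2.INTER_CUBIC)
p,d=viewer.read_camera('top');c=cv2.cvtColor(p,cv2.COLOR_RGB2BGR);cv2.imwrite(f'pics/{t}_t.png',c)
a2=cv2.imread('pics/top0.png');g=lambda x:cv2.resize(x[120:180,285:365],None,fx=5,fy=4.1666,interpolation=cv2.INTER_CUBIC)
cv2.imwrite(f'pics/{t}_c.png',np.vstack([np.hstack([f(a),f(b)])[:350],np.hstack([g(a2),g(c)])]))
E
python3 look.py L1; python3 path.py 0 1
```

```text
clock: 11.62
position: [0.6434, 0.2088, 0.1699]
tcp_rot: [2.196, 1.567, 0.667]
force: [-0.0, -0.6, -0.5]
width: -0.0003
now [0.6419 0.2061 0.1671] psi 1.268 rad 0.13680323745727965 11.725 [ 1.30314826 -0.13976889  0.11316791]
0.00: 1.0,-13.1; dz -8.005101293779141
```

View pics/L1_c.png

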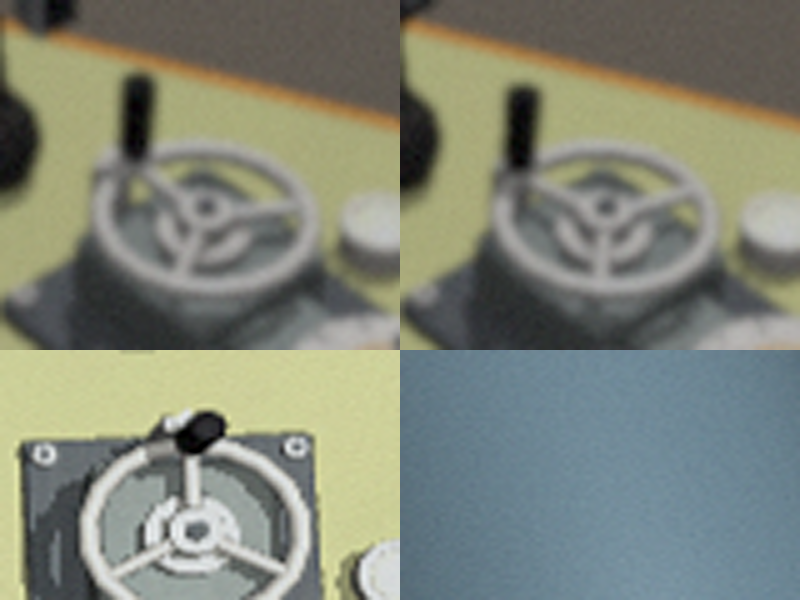

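```bash
cat > ang.py <<'E'
from h import *
import sys
c=cal('scene'); C=np.array([.6012,.0755])
def blob(fn):
    g=cv2.cvtColor(cv2.imread(fn),cv2.COLOR_BGR2GRAY)[137:165,274:300].astype(float)
    w=np.clip(70-g,0,40)
    n,l,s,ce=cv2.connectedComponentsWithStats((w>0).astype(np.uint8)); k=1+np.argmax(s[1:,4]); w=w*(l==k)
    yy,xx=np.mgrid[:g.shape[0],:g.shape[1]]; return np.array([(w*xx).sum(),(w*yy).sum()])/w.sum()+[274,137], w.sum()
def pr(a,z=.1): return np.array(proj('scene',np.array([*(C+.048*np.array([np.cos(a),np.sin(a)])),z]),c))
b0,n0=blob('pics/scene1.png'); b1,n1=blob(sys.argv[1]); print(b0,n0,b1,n1)
for a0 in(.04,.08): print(a0,pr(a0)-b0)
A=np.linspace(-.6,.9,1501)
for a0 in(.04,.08):
    e=[np.linalg.norm(pr(a0+x)-pr(a0)-(b1-b0)) for x in A]; i=np.argmin(e); print('offset rad (pos=short)',A[i],'err px',e[i])
E
python3 ang.py pics/L1_s.png
```

```text
[286.87977528 148.17715356] 2670.0 [283.71243043 150.39814471] 2695.0
0.04 [ 1.16675265 -2.36172062]
0.08 [ 0.56112875 -2.0108881 ]
offset rad (pos=short) 0.2300000000000001 err px 0.01987024069845836
offset rad (pos=short) 0.2320000000000001 err px 0.18421037733551676
```

```bash
python3 -m pendant '[0,-3,-3,0,0,0,0, 0.3,-6,-6,0,0,0,0, 0.5,-7,-8,0,0,0,0, 0.5,-7.5,-8,0,0,0,0, 0.5,-8.2,-8,0,0,0,0, 0.5,-8.9,-8,0,0,0,0, 0.5,-9.4,-8,0,0,0,0, 0.5,-9.8,-8,0,0,0,0, 0.5,-10.2,-8,0,0,0,0, 0.5,-10.5,-8,0,0,0,0, 0.5,-10.6,-8,0,0,0,0, 0.5,-10.6,-8,0,0,0,0]'
python3 -m pendant '[0,0.4,0,0,0,0,0, 0,1.5,0,0,0,0,0, 0,3,1,0,0,0,0, 0,6,5,0,0,0,0, 0,10.5,8,0,0,0,0, 0,10.5,8,0,0,0,0, 0,10.5,8,0,0,0,0]'
python3 look.py L2; python3 path.py 0 1; python3 ang.py pics/L2_s.png
```

```text
clock: 13.22
position: [0.6471, 0.1002, 0.0872]
tcp_rot: [-1.844, 1.569, 2.907]
force: [-0.4, 2.9, 2.5]
width: 0.0001
clock: 14.1
position: [0.6469, 0.2057, 0.1672]
tcp_rot: [-1.502, 1.569, -3.033]
force: [-0.5, -0.5, -0.7]
width: 0.0
now [0.6463 0.2045 0.1661] psi 1.234 rad 0.13662667158723366 14.2 [-0.35140555 -0.10893213  0.19649713]
0.00: 0.6,-12.9; dz -7.912765034778254
[286.87977528 148.17715356] 2670.0 [286.03191108 148.67766224] 2789.0
0.04 [ 1.16675265 -2.36172062]
0.08 [ 0.56112875 -2.0108881 ]
offset rad (pos=short) 0.05600000000000005 err px 0.007877647786343612
offset rad (pos=short) 0.05700000000000005 err px 0.03736275760673671
```

View pics/L2_c.png

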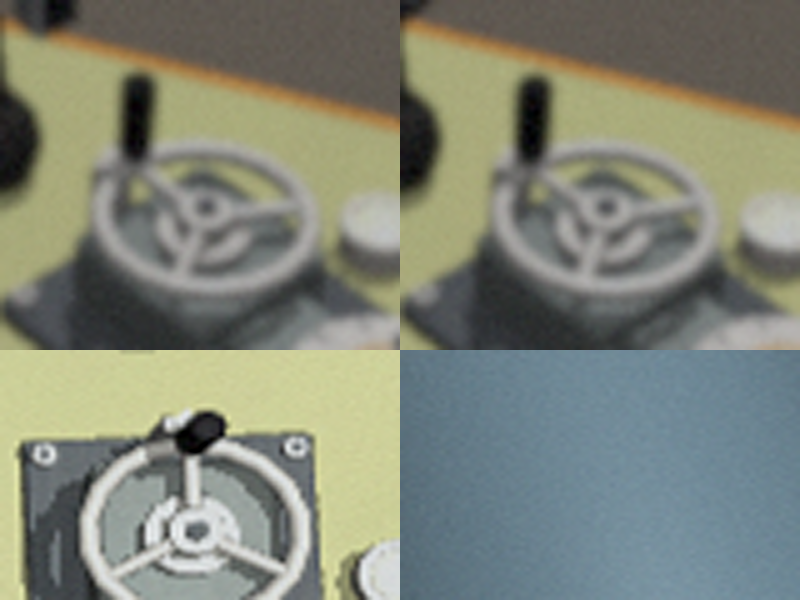

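```bash
python3 -m pendant '[0,-3,-3,0,0,0,0, 0,-6,-6,0,0,0,0, 0.1,-7,-7.9,0,0,0,0, 0.1,-8,-7.9,0,0,0,0, 0.1,-9,-7.9,0,0,0,0, 0.1,-9.8,-7.9,0,0,0,0, 0.1,-10.2,-7.9,0,0,0,0, 0.1,-10.4,-7.9,0,0,0,0, 0.1,-10.55,-7.9,0,0,0,0, 0.1,-10.67,-7.9,0,0,0,0, 0.1,-10.67,-7.9,0,0,0,0]'
python3 -m pendant '[0,0.4,0,0,0,0,0, 0,1.5,0,0,0,0,0, 0,3,1,0,0,0,0, 0,6,5,0,0,0,0, 0,10.5,8,0,0,0,0, 0,10.5,8,0,0,0,0, 0,10.5,8,0,0,0,0]'
python3 look.py L3; python3 path.py 0 1; python3 ang.py pics/L3_s.png
```

```text
clock: 15.58
position: [0.6478, 0.0984, 0.0876]
tcp_rot: [-1.724, 1.568, 3.027]
force: [0.9, 3.0, 2.9]
width: 0.0001
clock: 16.45
position: [0.6475, 0.2039, 0.1675]
tcp_rot: [-1.501, 1.568, -3.032]
force: [-0.5, -1.0, -1.1]
width: 0.0001
now [0.647  0.2027 0.1664] psi 1.225 rad 0.13515255926969938 16.55 [-0.27542507 -0.15001435 -0.91987101]
0.00: 0.5,-12.7; dz -7.943461733239809
[286.87977528 148.17715356] 2670.0 [286.60898138 148.40306681] 2739.0
0.04 [ 1.16675265 -2.36172062]
0.08 [ 0.56112875 -2.0108881 ]
offset rad (pos=short) 0.020000000000000018 err px 0.06308925033573091
offset rad (pos=short) 0.020000000000000018 err px 0.05007350720434715
```

View pics/L3_c.png

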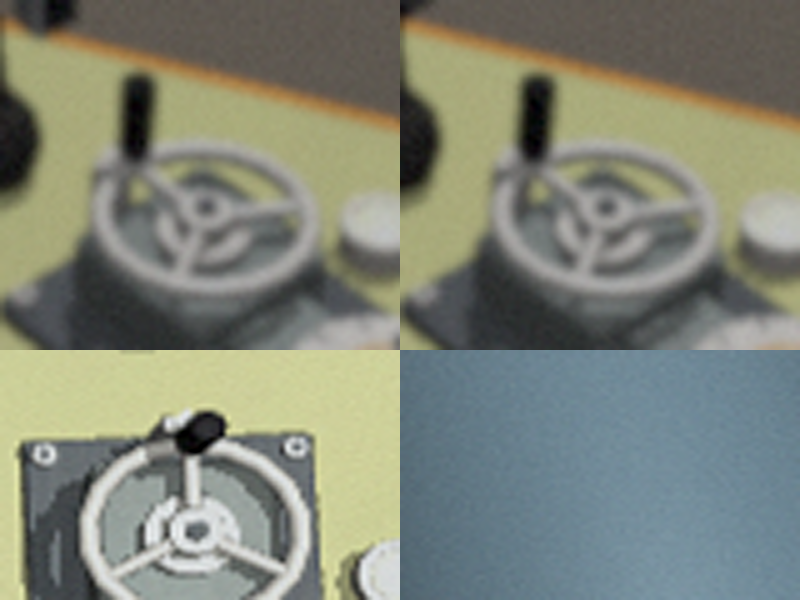

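View pics/L3_t.png

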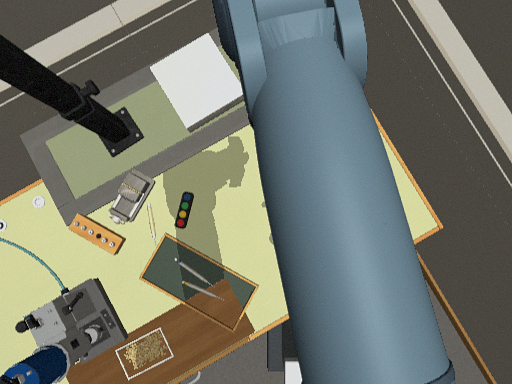

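```bash
python3 -m pendant '[-3,-0.5,0,0,0,0,0, -6,-1,0,0,0,0,0, -8.7,-1.3,-1,0,0,0,0, -8.7,-1.3,-4,0,0,0,0, -8.7,-1.3,-7,0,0,0,0, -8.7,-1.3,-9.5,0,0,0,0, -8.7,-1.3,-10.5,0,0,0,0, -8.7,-1.3,-10.7,0,0,0,0, -8.7,-1.3,-10.7,0,0,0,0]'
python3 look.py L4; cat > lev.py <<'E'
from h import *
import sys
S=lambda u,v:(230+u/3.5-.36,80+v/3.5-.36);T=lambda u,v:(240+u/3.6-0.36,90+v/3.6-0.36)
print('pin tri',tri(ray('top',*T(124,393)),ray('scene',*S(203,440))))
P=np.array([.5335,.1261]); s=telemetry.get_state();p=s['position'];print(np.round(p,4),s['force'],s['clock'])
for a in np.arange(float(sys.argv[1]),float(sys.argv[2]),.08):
    q=P+.063*np.array([np.cos(a),np.sin(a)])-p[:2]; print('%.2f: %.1f,%.1f'%(a,q[0]*100,q[1]*100),end='; ')
E
python3 lev.py 1.3 2.8;python3 ang.py pics/L4_s.png
python3 - <<'E'
import cv2
p=cv2.imread('pics/L4_s.png')[80:250,230:390];cv2.imwrite('pics/c5.png',cv2.resize(p,None,fx=3.5,fy=3.5,interpolation=cv2.INTER_CUBIC))
E
```

```text
clock: 17.68
position: [0.5607, 0.1896, 0.0602]
tcp_rot: [-1.528, 1.567, -3.062]
force: [-0.2, -0.3, 0.3]
width: -0.0001
pin tri (array([0.52057129, 0.18668298, 0.08008492]), np.float64(0.000876067303460856))
[0.5609 0.1898 0.0605] [ 0.17160189 -0.12914501 -0.15404439] 17.775
1.30: -1.1,-0.3; 1.38: -1.5,-0.2; 1.46: -2.0,-0.1; 1.54: -2.5,-0.1; 1.62: -3.1,-0.1; 1.70: -3.6,-0.1; 1.78: -4.1,-0.2; 1.86: -4.5,-0.3; 1.94: -5.0,-0.5; 2.02: -5.5,-0.7; 2.10: -5.9,-0.9; 2.18: -6.3,-1.2; 2.26: -6.8,-1.5; 2.34: -7.1,-1.8; 2.42: -7.5,-2.2; 2.50: -7.8,-2.6; 2.58: -8.1,-3.0; 2.66: -8.3,-3.5; 2.74: -8.5,-3.9; [286.87977528 148.17715356] 2670.0 [283.89682835 151.10970621] 18823.0
0.04 [ 1.16675265 -2.36172062]
0.08 [ 0.56112875 -2.0108881 ]
offset rad (pos=short) 0.252 err px 0.6263708890285805
offset rad (pos=short) 0.257 err px 0.44388036493737887
```

View pics/c5.png

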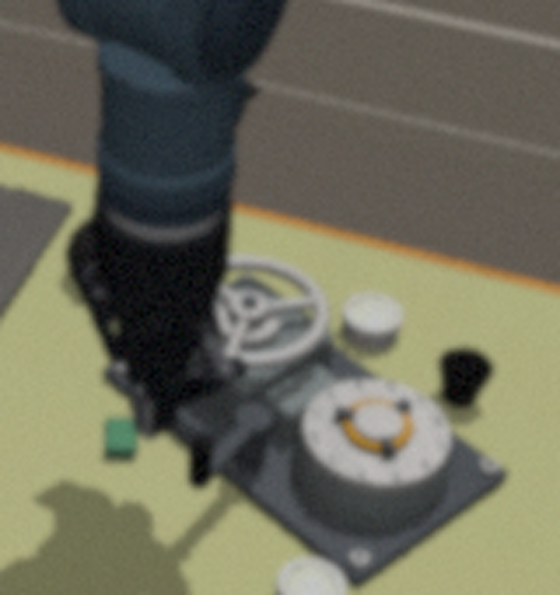

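View pics/L4_t.png

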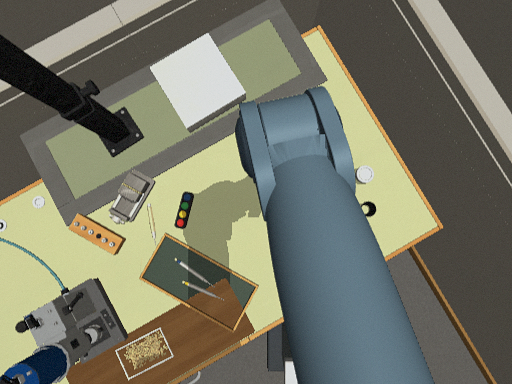

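Pin triangulated at (0.5206, 0.1867, 0.080), which matches its known height. The tool is beside it, so I'll push along the arc.

```bash
python3 -m pendant '[-0.5,-0.2,0,0,0,0,0, -1.1,-0.2,0,0,0,0,0, -1.5,-0.2,0,0,0,0,0, -2,-0.1,0,0,0,0,0, -2.5,-0.1,0,0,0,0,0, -3.1,-0.1,0,0,0,0,0, -3.6,-0.1,0,0,0,0,0, -4.1,-0.2,0,0,0,0,0, -4.5,-0.3,0,0,0,0,0, -5,-0.5,0,0,0,0,0, -5.5,-0.7,0,0,0,0,0, -5.9,-0.9,0,0,0,0,0, -6.3,-1.2,0,0,0,0,0, -6.8,-1.5,0,0,0,0,0, -7.1,-1.8,0,0,0,0,0]'
python3 look.py L5; python3 lev.py 2.42 2.8
python3 - <<'E'
import cv2
p=cv2.imread('pics/L5_s.png')[80:250,230:390];cv2.imwrite('pics/c6.png',cv2.resize(p,None,fx=3.5,fy=3.5,interpolation=cv2.INTER_CUBIC))
E
```

```text
clock: 19.65
position: [0.4894, 0.1717, 0.0605]
tcp_rot: [-1.671, 1.567, 3.08]
force: [0.5, 0.7, -0.6]
width: -0.0002
pin tri (array([0.52057129, 0.18668298, 0.08008492]), np.float64(0.000876067303460856))
[0.489  0.1714 0.0604] [-0.5613586  -0.90705547  0.00315455] 19.75
2.42: -0.3,-0.4; 2.50: -0.6,-0.8; 2.58: -0.9,-1.2; 2.66: -1.1,-1.6; 2.74: -1.3,-2.1;
```

View pics/c6.png

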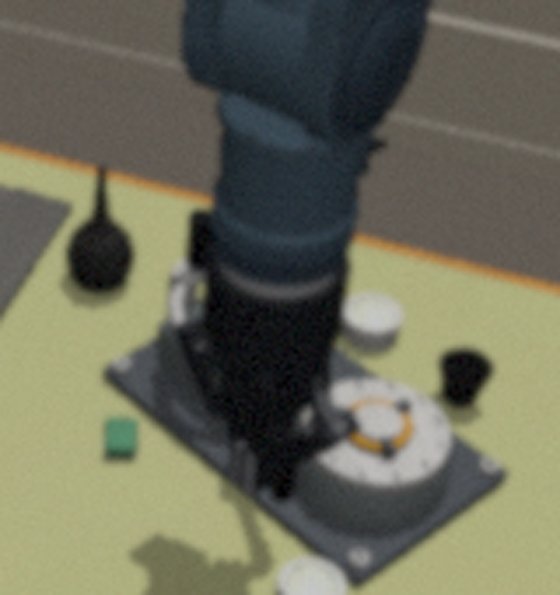

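```bash
python3 -m pendant '[-0.15,-0.2,0,0,0,0,0, -0.3,-0.4,0,0,0,0,0, -0.45,-0.6,0,0,0,0,0, -0.6,-0.8,0,0,0,0,0, -0.7,-1,0,0,0,0,0, -0.7,-1,0,0,0,0,0]'
python3 -m pendant '[-0.1,-0.15,0,0,0,0,0, -0.15,-0.3,0,0,0,0,0]'
python3 -m pendant '[-0.05,-0.15,0,0,0,0,0, -0.1,-0.3,0,0,0,0,0]'; python3 look.py L6
python3 - <<'E'
import cv2
p=cv2.imread('pics/L6_s.png')[80:250,230:390];cv2.imwrite('pics/c7.png',cv2.resize(p,None,fx=3.5,fy=3.5,interpolation=cv2.INTER_CUBIC))
E
```

```text
clock: 20.5
position: [0.4817, 0.1611, 0.0603]
tcp_rot: [-1.457, 1.566, -2.991]
force: [0.6, 0.2, 0.8]
width: 0.0004
clock: 20.75
position: [0.4802, 0.1581, 0.0603]
tcp_rot: [-1.49, 1.566, -3.023]
force: [0.4, 1.7, 0.1]
width: -0.0001
clock: 21.0
position: [0.4792, 0.155, 0.0604]
tcp_rot: [-1.499, 1.566, -3.032]
force: [0.4, 0.4, 0.1]
width: 0.0001
```

View pics/c7.png

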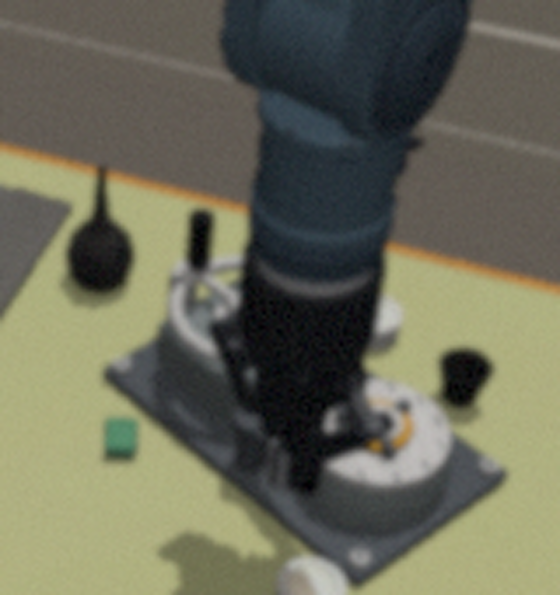

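```bash
python3 -m pendant '[-0.05,-0.15,0,0,0,0,0, -0.05,-0.2,0,0,0,0,0]'; python3 -m pendant '[-0.05,-0.15,0,0,0,0,0, -0.05,-0.2,0,0,0,0,0]'
python3 lev.py 2.6 2.7; python3 look.py L7
python3 - <<'E'
from h import *
p,d=viewer.read_camera('wrist');cv2.imwrite('pics/w7.png',cv2.cvtColor(p,cv2.COLOR_RGB2BGR))
E
```

```text
clock: 21.35
position: [0.4787, 0.1536, 0.0604]
tcp_rot: [-1.816, 1.566, 2.934]
force: [0.5, 4.9, -1.1]
width: -0.0006
clock: 21.6
position: [0.4787, 0.1535, 0.0605]
tcp_rot: [-2.56, 1.564, 2.191]
force: [2.2, 7.6, -2.7]
width: -0.0
pin tri (array([0.52057129, 0.18668298, 0.08008492]), np.float64(0.000876067303460856))
[0.4787 0.1535 0.0605] [ 2.19923002  7.61327405 -2.74894954] 21.6
2.60: 0.1,0.5; 2.68: -0.2,0.1;
```

View pics/w7.png

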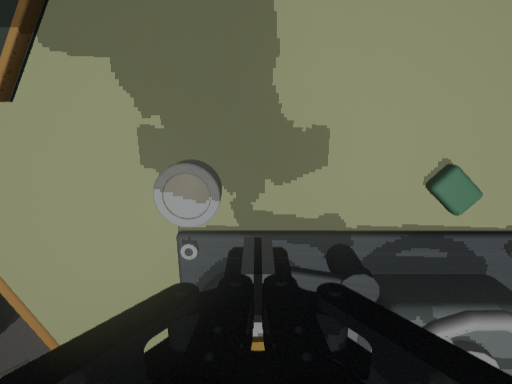

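```bash
python3 -m pendant '[0,-0.15,0,0,0,0,0, -0.05,-0.25,0,0,0,0,0, -0.05,-0.25,0,0,0,0,0]'; python3 -m pendant '[0,0.5,0,0,0,0,0, 0.2,2,0,0,0,0,0, 0.2,4,3,0,0,0,0, 0.2,8,7,0,0,0,0, -2,13,12,0,0,0,0, -4,18,15,0,0,0,0, -5,21,17,0,0,0,0, -5,21,17,0,0,0,0, -5,21,17,0,0,0,0]'
python3 look.py L8;python3 ang.py pics/L8_s.png
python3 - <<'E'
import cv2
p=cv2.imread('pics/L8_s.png')[80:250,230:390];cv2.imwrite('pics/c8.png',cv2.resize(p,None,fx=3.5,fy=3.5,interpolation=cv2.INTER_CUBIC))
p=cv2.imread('pics/L8_t.png')[90:255,240:400];cv2.imwrite('pics/c9.png',cv2.resize(p,None,fx=3.6,fy=3.6,interpolation=cv2.INTER_CUBIC)) 
E
```

```text
clock: 22.12
position: [0.4787, 0.1534, 0.0606]
tcp_rot: [-2.896, 1.559, 1.856]
force: [2.5, 9.2, -2.9]
width: -0.0
clock: 23.25
position: [0.4283, 0.3632, 0.2299]
tcp_rot: [-2.803, 1.56, 1.95]
force: [-0.1, 0.9, -0.4]
width: -0.0002
[286.87977528 148.17715356] 2670.0 [286.60089686 148.36360239] 2676.0
0.04 [ 1.16675265 -2.36172062]
0.08 [ 0.56112875 -2.0108881 ]
offset rad (pos=short) 0.019000000000000017 err px 0.024786259644452538
offset rad (pos=short) 0.019000000000000017 err px 0.013967558524147761
```

View pics/c8.png

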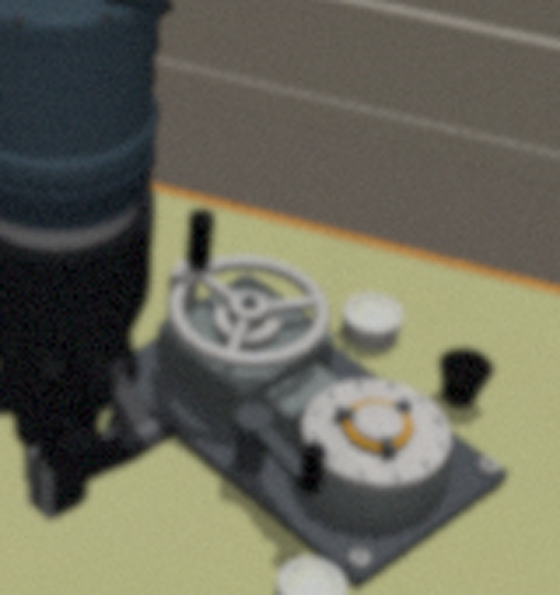

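View pics/c9.png

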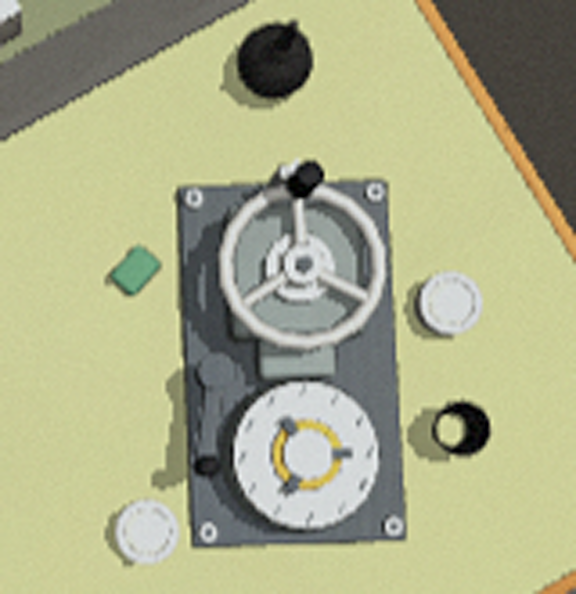

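```bash
python3 - <<'E'
from h import *
from bench import ticket
T=lambda u,v:(240+u/3.6-0.36,90+v/3.6-0.36)
q=at_z('top',*T(207,464),.08);d=q[:2]-[.5335,.1261];print(q,np.hypot(*d),np.arctan2(d[1],d[0])-np.pi/2-.036)
print(telemetry.get_state()['force'],ticket.job_done())
E
```

```text
[0.47760589 0.13608762 0.08      ] 0.0567794331110063 1.3579743325599356
the job is handed in; nothing more can be done
[-0.56604623 -0.3768865   1.22538467] None
```

I pushed the hand wheel one full turn clockwise by its handle, then pushed the lock lever counter-clockwise to its stop, and handed the job in at about 23 s. I used only the closed fingertips and gripped or lifted nothing.

- **Wheel:** the last two scene-camera readings put the handle about 0.02 rad (1.1°, roughly 1 mm) short of its start place, and not past it. I left it there because another nudge risked running past the pointer. In the top view the handle is at the pointer and the round table has moved on by about one station. The push needed about 3 N.
- **Lever:** the last push rose to about 9 N with no further movement, so it is on its stop. The top view gives about 1.36 rad by pixel reading, against the stated 1.3, so that estimate is slightly off. The same reading puts the pin 57 mm from the pivot instead of 60 mm.
- **Loose things:** the pots, loupe, putty and bulb near the base appear unmoved compared with the first top picture. I didn't compare the oil block and pin vice separately, but the arm never went down near them.
- **At hand-in:** the tool was well clear of everything, with only noise-level force readings.

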